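Refit the filter cup and snap the dust canister cover home

ROBOT

A 6-joint arm with a two-finger parallel gripper is mounted at the origin on the work surface. World frame = base frame: x ahead of the robot, y to its left, z up, the work surface at z = 0. Lengths are in m, angles in rad, forces in N, time in s.
With the tool pointing down it reaches from about 0.425 to 0.95 m from the base axis. Payload 3.5 kg.
Tool frame: the origin (TCP) lies on the centre line of the jaws, within the pads' length; the fingertips stand 14 mm ahead of it and the grasp point (between the pads) lies 5 mm behind it (ctrl.finger_overhang is the distance from the TCP to the fingertips, in m); z points along the fingers, y is the line along which they close (so a half turn about z gives the same grasp; the last joint's range is limited). The gripper opens to 85 mm and grips with 20 to 120 N. Pads are 22 mm wide; open, the fingers measure 114 mm over their backs; the gripper's body (76 mm by 85 mm) begins 54 mm behind the grasp point. The pads swing forward as they close: fully open they stand 13 mm farther back than shut.
Start: joints at [1.02, 0.286, 1.577, -0, 1.279, -0.15], TCP at [0.263, 0.622, 0.245] pointing down, gripper open.
Joint ranges: [-2.77, 2.77], [-0.9, 2.22], [0.21, 2.48], [-1.53, 4.67], [0.24, 2.81], [-2.84, 2.84]. Speed limits (rad/s): [2.79, 2.79, 3.14, 3.14, 3.14, 3.14].

INTERFACE

Orientations are given as a unit quaternion [x, y, z, w].
In Python, from plant import ctrl gives the robot as it stands.
- The arm moves only by the tool send_rows, never from a script. Its argument "moves" is text: rows parted by semicolons, each of 7 numbers parted by spaces: the turn, a rotation vector about the tool's x, y, z in units of 360 degrees (1.0 is 360 degrees), then the shift along the tool's x, y, z in units of 20 cm (1.0 is 20 cm), then the gripper's target within -1 to 1 (fully open at 1, half-way at 0, shut at -1). A call has 1 to 12 rows; each row is the pose to reach, as a shift and turn from the pose commanded when the call began, along the tool's axes at that moment, turning the shorter way round; what a row does not reach only later rows make up. A row lasts 1/8 s, in which the tool goes at most 62.5 mm and 10.7 degrees, less where a joint would pass 70% of its speed; a pose out of reach is approached as far as the arm can. A call with a number of a shift or a turn outside -1 to 1 is refused whole. A call with a gripper value outside its range is refused whole. The fingers move at their own pace and stop on an object; "newtons" is the grip in N (left out, the last holds). Time passes only in rows, so rows that repeat a pose let the fingers close. It gives the time, the measured TCP pose, the force, the opening and the grip force at its end, in the units of the state.
- ctrl.get_state(): the state, without advancing time (a new reading comes with each control period).
- ctrl.read_camera(name): name is "scene" or "top"; returns a dict with "image" (384x512x3 uint8, red, green, blue), "fovy" (degrees; the focal length in pixels is half the picture's height over the tangent of half this angle, whatever the lens; pixels are square), "cx", "cy" (the principal point, pixels), "extrinsics" (4x4, takes a point from camera to world coordinates). Camera axes: x right, y up, looking along -z (the intrinsics and any distortion apply to the point x, -y, -z); pixel columns grow to the right and rows downward; lengths in m; the calibration is good to about 2 mm. A picture is of the moment at which its call begins. There is no depth.
- ctrl.sign_off(): hands the job in; it is judged then, once.
The state is a dict: "time": time; "qpos": joint angles; "dq": joint speeds; "joint_efforts": joint torques, N m; "eef_pos": TCP position; "tcp_rot": TCP orientation; "contact_force": force on the tool from outside, world axes, zero at the start; "wrist_torque": the same for the moment, N m; "opening": opening from 0.0 (shut) to 1.0 (fully open); "finger_force": force on a finger pad.
Only numpy, scipy, OpenCV 4.12 (cv2) and the standard library are available. Lean on these libraries where they do the work, as an engineer would, in place of code of your own. Each camera call takes 0.05 s, during which the arm holds its last target. There are 200 camera calls.

TASK

Put the smaller loose filter cup into the filter cup inside the vacuum's dust canister so that it nests fully home and upright, then set the round cover on the canister and press it down until it snaps under all four ball catches. Keep pressing on after the snap, so that the gasket ring under the cover stays squeezed at least half-way (about 10 N or more), and finish while still holding the cover down like that. Leave the larger cup and the other things on the bench where they are.

Things in the scene. Friction and masses are not known exactly. Their poses are not given: they have to be found in the camera images.
- cup_center (a point): the smaller loose filter cup: open grey tapered plastic cup standing upright, 56 mm across the rim, 40 mm across the foot, 48 mm tall, wall 3 mm, about 60 g. Point: on its axis, half-way up (24 mm above its underside); z is its axis, up. Can be gripped across the rim from outside
- big_cup_center (a point): the other loose filter cup, same look but larger, not for this canister: 76 mm across the rim, 66 mm tall. Point: its centre, 33 mm above its underside. Bystander
- cover_knob (a point): the loose round cover, lying right side up: grey disc 124 mm across, rim 6 mm thick, raised middle 100 mm across up to 10 mm, on it an upright round knob 30 mm across from 10 to 42 mm above the underside; about 150 g. Point: on the axis, half-way up the knob, 26 mm above the underside; z is its axis, up. Fits at any yaw
- nest_mouth (a point): the filter cup fixed inside the canister, shaped like the smaller cup (58 mm across the rim, wall 3, 48 tall). Point: centre of its mouth, at rim height, 56 mm above the table; z up. The smaller cup rests upright on its thick floor with 28 mm standing out (its centre then 4 mm above this point, its rim 84 mm above the table), with about 2 mm of play all round
- canister_mouth (a point): the fixed dust canister: round black pot, inside radius 60, outside 64 mm, wall top 91 mm above the table; four posts 22 mm wide around it, 75 to 87 mm from the axis, up to 118 mm above the table, at 0, 90, 180, 270 degrees about z. Point: on the axis at wall-top height; z up, x towards a post
- catch_ring (a point): the four sprung steel ball catches on the posts: balls 16 mm across, reaching in to 58 mm from the axis. Point: on the axis at the balls' centre height, 18 mm above the wall top. The cover first rests on the balls, underside 25 mm above the wall top; pushing takes up to 10 to 16 N, then it suddenly gives; it is caught under them with its underside 5 mm above the wall top, on the gasket
- gasket (a joint): how far the sprung black gasket ring on the canister's wall top is pressed down (m): 0 free (its top 7 mm above the wall top); about 0.001 with the cover snapped in and let go; 0.007 at its stop (cover underside at the wall top). Pushing the snapped-in cover squeezes it by about 1 mm for each 2 N (some 9 N for 0.0035, 15 N for 0.007)
- screwdriver: screwdriver lying flat, bystander
- cassette: flat black pleated filter cassette 110x75x18 mm, bystander
- tape: roll of black tape 68 mm across, 24 high, bystander
- dryer: pink hair styler lying down, 200 mm long, 44 thick, bystander
- screw_tray: aluminium screw tray 130x100x30 mm, bystander
Mind the look-alikes: they are no part of the job. Leave any blue look-alike of the part that bears cover_knob alone. What is shaped like the part that bears cup_center but white is not meant.

How it is judged:
By the outcome, as a careful person would: the job done as asked, in the order asked, and still so for the second after the job is handed in, while the arm keeps its last pose, push and grip.
It also fails if it takes over 64 s, if anything falls off the work surface, if the arm or the gripper's body presses on something with over 40 N, if the wrist force passes 120 N, or if a joint passes its speed limit or range.

## Working session

There is one attempt and no reset: what is moved stays moved. The work goes in short steps, Python scripts to look and compute and a tool call to move; the robot and the scene stay as the last step left them, time stands still between calls to the robot, and variables do not carry over. Pictures are saved under pics/ and viewed, at most 10 in all, crops included, and the job is handed in when it is done.

Besides the shell and the picture viewer there is one more tool, called after "Call:" by a JSON object that holds its "name" and its "arguments", one argument or row to a line. send_rows: Moves the arm, as the interface text tells. Its arguments: {"type":"object","properties":{"moves":{"type":"string"},"newtons":{"type":"number"}},"required":["moves"]}

```bash
mkdir -p pics; ls
cat > h.py <<'E'
import numpy as np,cv2
from plant import ctrl
def cam(n):
    c=ctrl.read_camera(n); return c
def ray(c,u,v):
    H=c["image"].shape[0]; f=H/2/np.tan(np.radians(c["fovy"])/2)
    E=np.array(c["extrinsics"]); d=E[:3,:3]@np.array([(u-c["cx"])/f,-(v-c["cy"])/f,-1.]); return E[:3,3],d
def onz(c,u,v,z):
    o,d=ray(c,u,v); return o+d*(z-o[2])/d[2]
def proj(c,p):
    H=c["image"].shape[0]; f=H/2/np.tan(np.radians(c["fovy"])/2)
    E=np.array(c["extrinsics"]); q=E[:3,:3].T@(np.array(p)-E[:3,3]); return c["cx"]+f*q[0]/-q[2], c["cy"]-f*q[1]/-q[2]
def save(c,name): cv2.imwrite("pics/"+name,cv2.cvtColor(c["image"],cv2.COLOR_RGB2BGR))
E
python3 - <<'E'
from h import *
np.set_printoptions(precision=4,suppress=True)
ims=[]
for n in("scene","top"):
    c=cam(n);print(n,[ (k,v) for k,v in c.items() if k!="image"]);ims.append(c["image"])
    save(c,n+"0.png")
print(ctrl.get_state())
E
```

```text
pics
scene [('fovy', 53.539821657131704), ('cx', 255.83785185384173), ('cy', 189.4403672825531), ('extrinsics', array([[-0.4188, -0.573 ,  0.7045,  1.1784],
       [ 0.9081, -0.2662,  0.3233,  0.3119],
       [ 0.0023,  0.7751,  0.6318,  0.7112],
       [ 0.    ,  0.    ,  0.    ,  1.    ]]))]
top [('fovy', 53.80585697363159), ('cx', 258.12292520385733), ('cy', 192.58418276983147), ('extrinsics', array([[ 0.0099,  0.9925, -0.1222,  0.3678],
       [-1.    ,  0.01  , -0.0002, -0.0185],
       [ 0.001 ,  0.1222,  0.9925,  1.2542],
       [ 0.    ,  0.    ,  0.    ,  1.    ]]))]
{'time': 0.1, 'qpos': array([ 1.02  ,  0.2871,  1.578 ,  0.    ,  1.2786, -0.15  ]), 'dq': array([-0.0011, -0.0018, -0.0023, -0.001 ,  0.0003,  0.0007]), 'joint_efforts': array([ -0.0001, -40.7295, -29.37  ,  -0.0002,   0.0034,   0.    ]), 'eef_pos': array([0.263, 0.621, 0.244]), 'tcp_rot': array([ 0.1991,  0.98  , -0.001 , -0.0004]), 'contact_force': array([-0.1284,  0.2126,  0.8822]), 'wrist_torque': array([ 0.0416,  0.0004, -0.0183]), 'finger_force': 0.0, 'opening': 0.9960320595963574}
```

View pics/scene0.png

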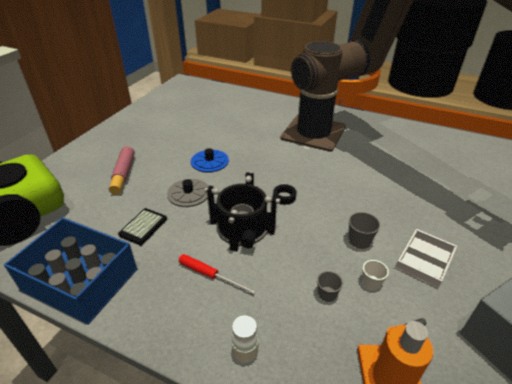

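View pics/top0.png

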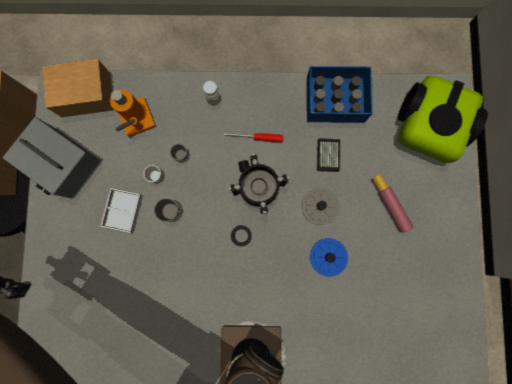

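Top view: the cups are grey at (179,153), white at (152,174) and a larger grey one at (168,210). The smaller grey one at (179,153) fits. The covers are grey at (321,206), which fits, and a blue look-alike at (329,257). The canister is at (259,185). I'll confirm with an enlarged crop and measure.

Run:
```python
from h import *
np.set_printoptions(precision=4,suppress=True)
c=cam("top");im=c["image"]
a=cv2.resize(im[125:245,130:205],None,fx=5,fy=5,interpolation=cv2.INTER_CUBIC)
b=cv2.resize(im[145:265,220:305],None,fx=5,fy=5,interpolation=cv2.INTER_CUBIC)
save({"image":np.hstack([a,b])},"crop1.png")
hsv=cv2.cvtColor(im,cv2.COLOR_RGB2HSV)
bg=np.median(im[250:320,330:480].reshape(-1,3),0);print("bg",bg)
d=np.abs(im.astype(int)-cv2.medianBlur(im,101).astype(int)).max(2)
m=(d>22).astype(np.uint8)
for n,(u,v,r) in dict(small=(179,153,15),big=(168,210,20),white=(152,174,14),cover=(321,206,27)).items():
    k=np.zeros_like(m);cv2.circle(k,(u,v),r,1,-1);k&=m
    cs,_=cv2.findContours(k,cv2.RETR_EXTERNAL,cv2.CHAIN_APPROX_NONE);q=max(cs,key=cv2.contourArea)
    (x,y),R=cv2.minEnclosingCircle(q);e=cv2.fitEllipse(q)
    h=dict(small=.048,big=.066,white=.048,cover=.006)[n]
    p=onz(c,e[0][0],e[0][1],h);f=192/np.tan(np.radians(c["fovy"]/2))
    print(n,(x,y,R),e,p,"diam",[t*(1.2542-h)/f for t in e[1]])
```

```text
bg [116. 115. 104.]
small (179.67391967773438, 153.5869598388672, 10.317594528198242) ((179.6022491455078, 153.0668487548828), (16.105924606323242, 20.448089599609375), 126.3951187133789) [0.6433 0.2385 0.048 ] diam [np.float64(0.05133912004647228), np.float64(0.0651801714173688)]
big (168.4310302734375, 209.5, 14.646085739135742) ((168.19183349609375, 209.9870147705078), (22.514163970947266, 29.033105850219727), 95.69938659667969) [0.4562 0.2641 0.066 ] diam [np.float64(0.07069501768318166), np.float64(0.09116465235518188)]
white (153.5625, 174.78125, 10.92263412475586) ((154.00051879882812, 174.2417449951172), (16.267900466918945, 21.051206588745117), 115.85575866699219) [0.5727 0.3187 0.048 ] diam [np.float64(0.05185543304029375), np.float64(0.06710266244251308)]
cover (321.0, 205.5, 6.103377819061279) ((321.2198486328125, 205.2727508544922), (9.675566673278809, 11.545939445495605), 61.495662689208984) [ 0.4813 -0.2274  0.006 ] diam [np.float64(0.03191567418460975), np.float64(0.03808525680623492)]
```

View pics/crop1.png

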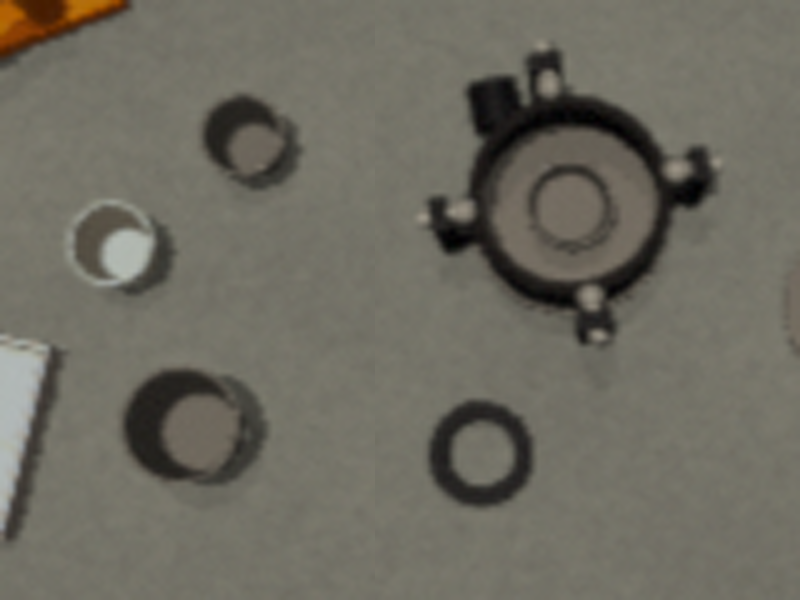

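The crop shows the small grey cup with its rim centred at top px (179.4,152.8), smaller than the big one at about (168,210). The white one is excluded. The canister's nest ring is at about (258.6,186) and its four balls centre on (258.4,182.4). Next I'll get sub-pixel measurements.

Run:
```python
from h import *
np.set_printoptions(precision=4,suppress=True)
t=cam("top");s=cam("scene")
p=onz(t,258.4,182.4,.109);print("balls mid",p);print("nest",onz(t,258.6,186,.056),"cup rim",onz(t,179.4,152.8,.048))
im=t["image"]
# knob: dark blob
g=cv2.cvtColor(im,cv2.COLOR_RGB2GRAY).astype(float)
def cen(g,u,v,r,th,lo=True):
    k=np.zeros(g.shape,np.uint8);cv2.circle(k,(u,v),r,1,-1);w=np.clip((th-g) if lo else (g-th),0,None)*k
    yy,xx=np.mgrid[:g.shape[0],:g.shape[1]];return (w*xx).sum()/w.sum(),(w*yy).sum()/w.sum(),(w>0).sum()
print(cen(g,321,206,9,80)); u,v,_=cen(g,321,206,9,80);print("knob top",onz(t,u,v,.042),onz(t,u,v,.026))
print("scene proj mid",proj(s,p))
A=cv2.resize(s["image"][165:255,195:290],None,fx=4,fy=4,interpolation=cv2.INTER_CUBIC)
B=cv2.resize(s["image"][265:305,310:350],None,fx=9,fy=9,interpolation=cv2.INTER_CUBIC)
C=cv2.resize(s["image"][170:215,160:215],None,fx=4,fy=4,interpolation=cv2.INTER_CUBIC)
o=np.zeros((580,800,3),np.uint8);o[:360,:380]=A;o[:360,400:760]=B;o[365:545,:220]=C
D=cv2.resize(t["image"][185:228,298:345],None,fx=4,fy=4,interpolation=cv2.INTER_CUBIC);o[365:365+D.shape[0],300:300+D.shape[1]]=D
save({"image":o},"crop2.png")
```

```text
balls mid [ 0.5403 -0.0187  0.109 ]
nest [ 0.5366 -0.0195  0.056 ] cup rim [0.6442 0.2392 0.048 ]
(np.float64(321.0336842105263), np.float64(205.26616541353383), np.int64(87))
knob top [ 0.4781 -0.2208  0.042 ] [ 0.4795 -0.2235  0.026 ]
scene proj mid (np.float64(241.8696076010502), np.float64(194.76078101808002))
```

View pics/crop2.png

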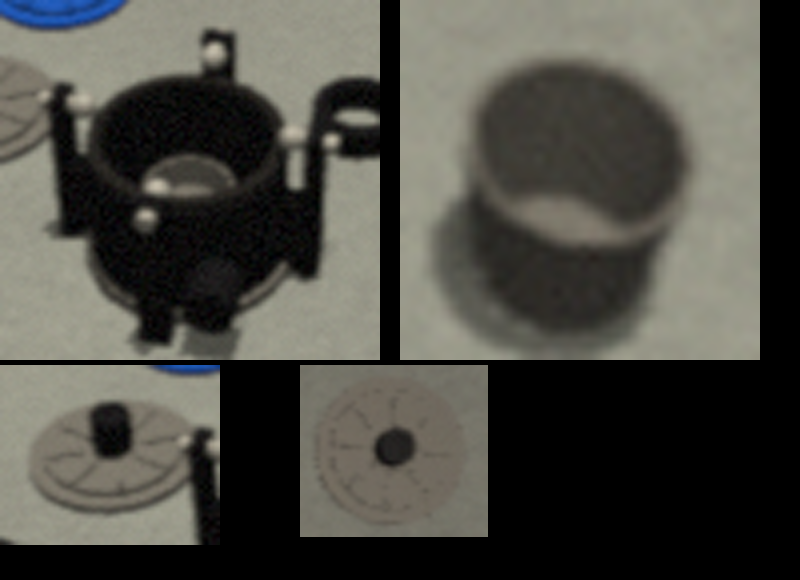

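Both views agree: scene balls at about (248,178), (267.6,198.6), (233.4,211.4) and (214.4,190), cup rim at about (329.5,281.5), and knob top at about (187,181). I'll triangulate them.

```bash
cat >> h.py <<'E'
def tri(a,b):
    A=np.zeros((3,3));y=np.zeros(3);L=[]
    for o,d in(a,b):
        d=d/np.linalg.norm(d);P=np.eye(3)-np.outer(d,d);A+=P;y+=P@o;L.append((o,d,P))
    x=np.linalg.solve(A,y);return x,[np.linalg.norm(P@(x-o)) for o,d,P in L]
E
python3 - <<'E'
from h import *
np.set_printoptions(precision=4,suppress=True)
t=cam("top");s=cam("scene")
T=lambda x,y:(220+(x-375)/5-.4,145+y/5-.4); S=lambda x,y:(195+x/4-.4,165+y/4-.4)
tb=[T(545,80),T(680,168),T(590,297),T(460,210)]; sb=[(155,187),(79,102),(214,53),(292,136)]
P=[]
for a,b in zip(tb,sb):
    x,e=tri(ray(t,*a),ray(s,*S(*b)));P.append(x);print(x,e)
P=np.array(P);print("mean",P.mean(0),"yaw",np.degrees(np.arctan2(*(P[0]-P[2])[1::-1])), np.linalg.norm(P[0]-P[2]),np.linalg.norm(P[1]-P[3]))
print("cup rim",tri(ray(t,179.4,152.8),ray(s,329.5,281.4)), onz(s,329.5,281.4,.048))
print("knob top",tri(ray(t,321.03,205.27),ray(s,187.1,180.8)),onz(s,187.1,180.8,.042),onz(t,320.1,205.7,.006))
R=lambda q:None
print("mass", proj(t,[.643,.238,.048]))
E
```

```text
[ 0.6076 -0.005   0.1148] [np.float64(0.0019020551262066414), np.float64(0.001902055126206582)]
[ 0.5541 -0.0873  0.1104] [np.float64(0.0008934824443280542), np.float64(0.000893482444328195)]
[ 0.4741 -0.0327  0.1109] [np.float64(0.0006607735416905885), np.float64(0.0006607735416905306)]
[0.5271 0.0463 0.1097] [np.float64(0.0015570638873436454), np.float64(0.0015570638873435745)]
mean [ 0.5407 -0.0197  0.1115] yaw 11.706431604123267 0.13637127010080471 0.1362915622187886
cup rim (array([0.6463, 0.2425, 0.0375]), [np.float64(0.0010432525328157752), np.float64(0.001043252532815805)]) [0.6542 0.2445 0.048 ]
knob top (array([ 0.4791, -0.2227,  0.0422]), [np.float64(0.0022511455328301346), np.float64(0.0022511455328301064)]) [ 0.4796 -0.2252  0.042 ] [ 0.4799 -0.2237  0.006 ]
mass (np.float64(179.76122785400838), np.float64(153.15853245565512))
```

The canister is at (0.540,-0.020) with posts at about 12°, the cup rim at about (0.646,0.242), and the cover knob at (0.479,-0.223). The heights are consistent. Only the top-view rim was biased, because its light lip blends into the bench. I'm setting out towards the cup.

Call:
{"name": "send_rows", "arguments": {
  "moves": "0 0 0 -1 -0.4 0 1;0 0 0 -1 -0.4 0 1;0 0 0 -1 -0.4 0 1;0 0 0 -1 -0.4 0 1;0 0 0 -1 -0.4 0 1",
  "newtons": 30
}}

```text
time: 0.98
eef_pos: [0.4178, 0.4683, 0.2454]
tcp_rot: [0.201, 0.98, 0.0, 0.0]
contact_force: [-1.0, 1.1, -0.4]
opening: 1.0
finger_force: 0.0
```

Call:
{"name": "send_rows", "arguments": {
  "moves": "0 0 0 -1 -0.4 0 1;0 0 0 -1 -0.4 0 1;0 0 0 -1 -0.4 0 1;0 0 0 -1 -0.4 0 1;0 0 0 -1 -0.4 0 1"
}}

```text
time: 1.6
eef_pos: [0.5699, 0.3176, 0.2451]
tcp_rot: [0.2, 0.98, 0.0, -0.0]
contact_force: [0.1, 0.1, 0.3]
opening: 1.0
finger_force: 0.0
```

Call:
{"name": "send_rows", "arguments": {
  "moves": "0 0 0 -0.45 -0.2 0.45 1;0 0 0 -0.45 -0.2 0.45 1;0 0 0 -0.45 -0.2 0.45 1;0 0 0 -0.45 -0.2 0.45 1;0 0 0 -0.45 -0.2 0.45 1"
}}

```text
time: 2.22
eef_pos: [0.6364, 0.2483, 0.1576]
tcp_rot: [0.198, 0.98, 0.001, 0.001]
contact_force: [0.4, 0.1, -0.2]
opening: 1.004
finger_force: 0.0
```

```bash
cat >> h.py <<'E'
from scipy.spatial.transform import Rotation as Rn
def units(p,s=None):
    s=s or ctrl.get_state(); return Rn.from_quat(s["tcp_rot"]).inv().apply(np.array(p)-s["eef_pos"])/.2
E
python3 - <<'E'
from h import *
np.set_printoptions(precision=4,suppress=True)
s=ctrl.get_state();print(s["time"],s["eef_pos"],s["tcp_rot"],s["contact_force"],ctrl.finger_overhang)
t=cam("top");c=cam("scene")
print(proj(t,[.646,.2425,.048]),proj(c,[.646,.2425,.048]),proj(c,s["eef_pos"]))
A=cv2.resize(t["image"][120:190,140:210],None,fx=5,fy=5,interpolation=cv2.INTER_CUBIC)
B=cv2.resize(c["image"][220:310,290:370],None,fx=5,fy=5,interpolation=cv2.INTER_CUBIC)
o=np.zeros((450,750,3),np.uint8);o[:350,:350]=A;o[:450,350:750]=B;save({"image":o},"crop3.png")
E
```

```text
2.225 [0.6364 0.2483 0.1576] [0.198  0.9802 0.0009 0.0013] [ 0.3677  0.1306 -0.1795] 0.014
(np.float64(178.41079039834563), np.float64(152.24140769921493)) (np.float64(329.6658292507836), np.float64(278.2417221256195)) (np.float64(340.80122683922264), np.float64(240.87006241720945))
```

View pics/crop3.png

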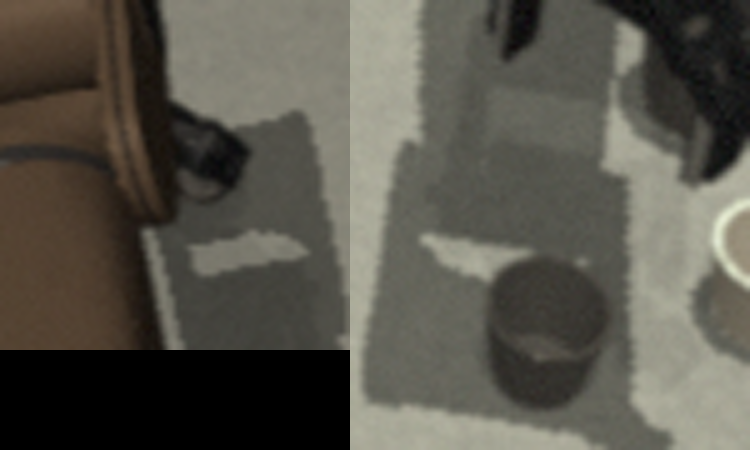

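The scene view puts the cup rim at px (329.2,280.8), unmoved, giving a cup axis of about (0.650,0.244). Descending and gripping near the rim.

Call:
{"name": "send_rows", "arguments": {
  "moves": "0 0 0 -0.07 0.01 0.2 1;0 0 0 -0.07 0.01 0.4 1;0 0 0 -0.07 0.01 0.59 1;0 0 0 -0.07 0.01 0.59 1;0 0 0 -0.07 0.01 0.59 1;0 0 0 -0.07 0.01 0.59 -1;0 0 0 -0.07 0.01 0.59 -1;0 0 0 -0.07 0.01 0.59 -1;0 0 0 -0.07 0.01 0.59 -1;0 0 0 -0.07 0.01 0.59 -1;0 0 0 -0.07 0.01 0.59 -1;0 0 0 -0.07 0.01 0.59 -1",
  "newtons": 25
}}

```text
time: 3.82
eef_pos: [0.6517, 0.2429, 0.0403]
tcp_rot: [0.199, 0.98, 0.001, 0.002]
contact_force: [-1.3, 0.1, 5.8]
opening: 0.633
finger_force: 25.5
```

Call:
{"name": "send_rows", "arguments": {
  "moves": "0 0 0 0 0 -0.1 -1;0 0 0 0 0 -0.3 -1;0 0 0 0 0 -0.6 -1;0 0 0 0 0 -0.8 -1;0 0 0 0 0 -0.8 -1;0 0 0 0 0 -0.8 -1"
}}

```text
time: 4.58
eef_pos: [0.6495, 0.2424, 0.197]
tcp_rot: [0.199, 0.98, -0.0, -0.0]
contact_force: [-0.7, -0.4, -0.8]
opening: 0.633
finger_force: 26.5
```

Run:
```python
from h import *
np.set_printoptions(precision=4,suppress=True)
s=ctrl.get_state();print(s["eef_pos"],s["opening"],s["contact_force"],units([.54,-.0195,.2]))
```

```text
[0.6495 0.2424 0.197 ] 0.6329352249925532 [-0.6662 -0.4301 -0.7959] [-0.0067 -1.4193 -0.0145]
```

Call:
{"name": "send_rows", "arguments": {
  "moves": "0 0 0 0 -0.3 0 -1;0 0 0 0 -0.55 0 -1;0 0 0 0 -0.71 0 -1;0 0 0 0 -0.71 0 -1"
}}

```text
time: 5.08
eef_pos: [0.5928, 0.11, 0.1947]
tcp_rot: [0.201, 0.98, -0.001, -0.002]
contact_force: [0.8, 0.4, 0.2]
opening: 0.625
finger_force: 26.6
```

Call:
{"name": "send_rows", "arguments": {
  "moves": "0 0 0 0 -0.3 0 -1;0 0 0 0 -0.55 0 -1;0 0 0 0 -0.71 0 -1;0 0 0 0 -0.71 0 -1;0 0 0 0 -0.71 0 -1"
}}

```text
time: 5.7
eef_pos: [0.5394, -0.0179, 0.1965]
tcp_rot: [0.199, 0.98, 0.0, -0.001]
contact_force: [-0.6, -0.2, -0.6]
opening: 0.631
finger_force: 26.7
```

Run:
```python
from h import *
np.set_printoptions(precision=4,suppress=True)
s=ctrl.get_state();e=s["eef_pos"];print(e,s["opening"],s["tcp_rot"])
t=cam("top");c=cam("scene")
print(proj(c,e),proj(t,e),"rim",proj(c,e+[0,0,.009]),"foot",proj(c,e+[0,0,-.039]))
A=cv2.resize(t["image"][130:240,215:305],None,fx=4,fy=4,interpolation=cv2.INTER_CUBIC)
B=cv2.resize(c["image"][110:250,190:295],None,fx=4,fy=4,interpolation=cv2.INTER_CUBIC)
o=np.zeros((560,780,3),np.uint8);o[:440,:360]=A;o[:560,360:780]=B;save({"image":o},"crop4.png")
```

```text
[ 0.5394 -0.0179  0.1965] 0.6307424657860959 [ 0.1988  0.98    0.0004 -0.0006]
(np.float64(241.52994358666749), np.float64(165.6964561439798)) (np.float64(258.1807550612984), np.float64(178.07032988543816)) rim (np.float64(241.4461851790825), np.float64(162.51227725363185)) foot (np.float64(241.8807546525175), np.float64(179.0329703231287))
```

View pics/crop4.png

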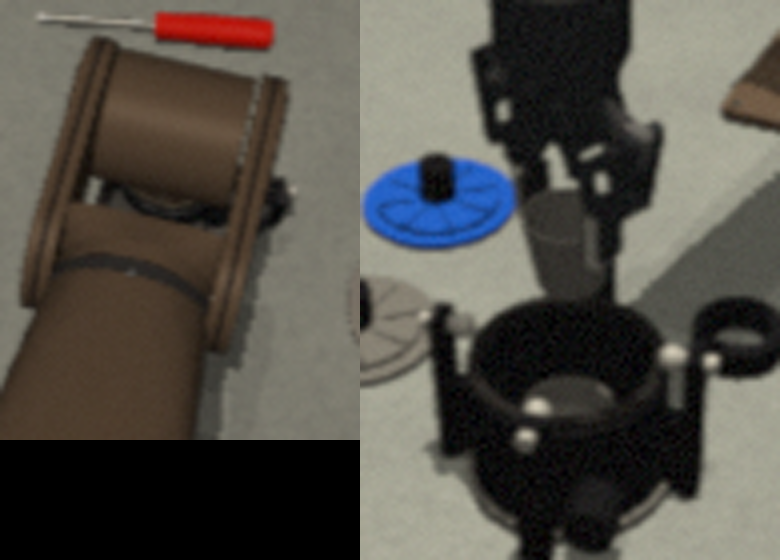

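The scene crop shows the cup hanging upright, its foot centred at crop px (573,279) near the prediction, and the canister axis at about x=565. I'll measure the left edge numerically to get the offset.

Run:
```python
from h import *
np.set_printoptions(precision=2,suppress=True)
s=ctrl.get_state();e=np.array(s["eef_pos"]);c=cam("scene")
g=cv2.GaussianBlur(cv2.cvtColor(c["image"],cv2.COLOR_RGB2GRAY),(3,3),0).astype(float)
a=np.linspace(0,2*np.pi,721)
def ring(p,z,r): return np.array([proj(c,[p[0]+r*np.cos(x),p[1]+r*np.sin(x),z]) for x in a])
for h in(.006,.012,.018,.024,.03,.036):
    z=e[2]-.039+h; R=ring(e,z,.02+h*8/48); i=R[:,0].argmin();u,v=R[i];row=g[int(round(v))]
    x0=int(u)-9;d=np.diff(row[x0:x0+18]);j=d.argmin();print(h,"pred",u,v,"edge",x0+j+.5+.0,row[x0:x0+18].astype(int))
R=ring(e,e[2]-.039,.02);i=R[:,1].argmax();print("foot bottom pred",R[i]);print(g[int(R[i,1])-8:int(R[i,1])+9,int(R[i,0])-3:int(R[i,0])+4:2].astype(int).T)
b=np.array([[240.9,194.5]]);print("axis z.109 obs u,v",b,"pred TCP xy",proj(c,[e[0],e[1],.109]))
```

```text
0.006 pred 233.01526218599665 177.22799087429917 edge 233.5 [159 159 158 159 160 161 162 160 145 111  73  51  47  48  49  50  50  49]
0.012 pred 232.5003465027176 175.21623006919418 edge 232.5 [162 162 162 161 161 162 162 161 152 126  89  59  47  46  47  48  49  50]
0.018 pred 231.98101889276052 173.18723199310648 edge 232.5 [161 161 161 160 161 161 161 161 157 140 107  70  51  48  48  48  49  49]
0.024 pred 231.45722240841326 171.14077415295822 edge 231.5 [159 161 161 160 160 160 160 158 149 123  86  57  46  46  48  50  52  54]
0.03 pred 230.92889911764527 169.07663020996787 edge 231.5 [104 123 139 149 157 160 161 160 155 139 106  72  56  55  57  58  58  58]
0.036 pred 230.39599008274837 166.99456989620003 edge 230.5 [ 81  80  84 100 124 146 157 159 149 123  89  66  57  55  53  53  53  53]
foot bottom pred [241.73 184.21]
[[50 49 48 48 48 48 47 47 41 31 22 16 15 15 15 15 13]
 [50 50 49 48 49 48 48 48 43 31 22 15 12 11 11  8  8]
 [48 48 48 48 48 49 50 50 43 29 18 12  9  9 11 11 10]
 [47 49 49 49 49 49 49 48 41 29 18 14 11  9 10 11 11]]
axis z.109 obs u,v [[240.9 194.5]] pred TCP xy (np.float64(242.34752016321687), np.float64(194.72459878574512))
```

Call:
{"name": "send_rows", "arguments": {
  "moves": "0 0 0 -0.01 -0.01 0 -1;0 0 0 -0.01 -0.01 0.2 -1;0 0 0 -0.01 -0.01 0.3 -1;0 0 0 -0.01 -0.01 0.4 -1;0 0 0 -0.01 -0.01 0.45 -1;0 0 0 -0.01 -0.01 0.5 -1;0 0 0 -0.01 -0.01 0.55 -1;0 0 0 -0.01 -0.01 0.55 -1"
}}

```text
time: 6.85
eef_pos: [0.5399, -0.0214, 0.0866]
tcp_rot: [0.199, 0.98, 0.0, -0.001]
contact_force: [0.4, 0.6, -0.6]
opening: 0.63
finger_force: 26.7
```

Call:
{"name": "send_rows", "arguments": {
  "moves": "0 0 0 0 0 0.01 -1;0 0 0 0 0 0.02 -1;0 0 0 0 0 0.03 -1;0 0 0 0 0 0.03 -1"
}}

```text
time: 7.35
eef_pos: [0.5403, -0.0216, 0.0812]
tcp_rot: [0.199, 0.98, -0.0, -0.0]
contact_force: [-0.0, -0.5, -0.3]
opening: 0.632
finger_force: 26.7
```

Call:
{"name": "send_rows", "arguments": {
  "moves": "0 0 0 0 0.005 0.01 -1;0 0 0 0 0.005 0.02 -1;0 0 0 0 0.005 0.025 -1;0 0 0 0 0.005 0.025 -1"
}}

```text
time: 7.85
eef_pos: [0.5409, -0.0207, 0.0765]
tcp_rot: [0.199, 0.98, -0.0, 0.0]
contact_force: [-0.1, 1.2, 1.4]
opening: 0.63
finger_force: 26.8
```

Call:
{"name": "send_rows", "arguments": {
  "moves": "0 0 0 0 0 0.005 -1;0 0 0 0 0 0.005 0.4;0 0 0 0 0 0.005 0.6;0 0 0 0 0 0.005 0.6;0 0 0 0 0 0.005 0.6;0 0 0 0 -0.005 -0.1 0.6;0 0 0 0 -0.005 -0.3 0.6;0 0 0 0 0 -0.6 0.6;0 0 0 0 0 -0.6 0.6;0 0 0 0 0 -0.6 0.6"
}}

```text
time: 9.1
eef_pos: [0.5405, -0.0206, 0.1961]
tcp_rot: [0.199, 0.98, 0.0, -0.0]
contact_force: [-0.2, 0.4, -0.3]
opening: 0.798
finger_force: 0.0
```

Run:
```python
from h import *
s=ctrl.get_state();print(s["time"],units([.479,-.2235,.2]))
```

```text
9.1 [-0.11249262 -1.05428048 -0.01929362]
```

Call:
{"name": "send_rows", "arguments": {
  "moves": "0 0 0 -0.05 -0.3 0 0.6;0 0 0 -0.08 -0.6 0 0.6;0 0 0 -0.11 -0.9 0 0.6;0 0 0 -0.11 -1 0 0.6;0 0 0 -0.11 -1 0 0.6;0 0 0 -0.11 -1 0 0.6"
}}

```text
time: 9.85
eef_pos: [0.4826, -0.2123, 0.1949]
tcp_rot: [0.199, 0.98, 0.001, -0.001]
contact_force: [0.2, -0.7, 0.8]
opening: 0.801
finger_force: 0.0
```

Run:
```python
from h import *
np.set_printoptions(precision=4,suppress=True)
s=ctrl.get_state();e=s["eef_pos"];print(s["time"],e,units([.479,-.2235,.037]))
t=cam("top");c=cam("scene")
x,y=[int(k) for k in proj(c,[.5405,-.0203,.084])];print("rim pred in crop",(proj(c,[.5405,-.0203,.084])[0]-195+.4)*4,(proj(c,[.5405,-.0203,.084])[1]-165+.4)*4)
print("top rim pred",proj(t,[.5405,-.0203,.084]),"center@.109",proj(t,[.5405,-.0203,.109]))
A=cv2.resize(t["image"][145:225,220:345],None,fx=6,fy=6,interpolation=cv2.INTER_CUBIC)[:,:400]
B=cv2.resize(c["image"][140:255,195:290],None,fx=4,fy=4,interpolation=cv2.INTER_CUBIC)
o=np.zeros((580,800,3),np.uint8);o[:480,400:]=A;o[:460,:380]=B;save({"image":o},"crop5.png")
```

```text
9.85 [ 0.4826 -0.2123  0.1949] [-0.0072 -0.0595  0.7895]
rim pred in crop 187.45183451563182 150.78576615825565
top rim pred (np.float64(258.8975538484449), np.float64(183.51785654478846)) center@.109 (np.float64(258.922109334041), np.float64(182.3249301889485))
```

View pics/crop5.png

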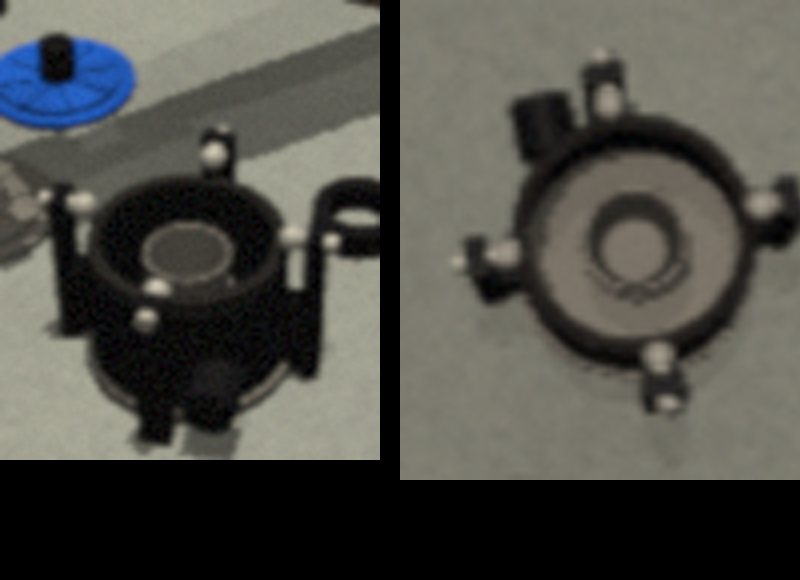

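The cup is nested: the scene rim ellipse is centred at crop (188,253) against a predicted (187,251), and it looks upright and concentric in the top view. Next, the cover.

Call:
{"name": "send_rows", "arguments": {
  "moves": "0 0 0 -0.01 -0.06 0.25 0.6;0 0 0 -0.01 -0.06 0.5 0.6;0 0 0 -0.01 -0.06 0.7 0.6;0 0 0 -0.01 -0.06 0.83 0.6;0 0 0 -0.01 -0.06 0.83 0.6;0 0 0 -0.01 -0.06 0.83 -1;0 0 0 -0.01 -0.06 0.83 -1;0 0 0 -0.01 -0.06 0.83 -1;0 0 0 -0.01 -0.06 0.83 -1;0 0 0 -0.01 -0.06 0.83 -1;0 0 0 -0.01 -0.06 0.83 -1;0 0 0 -0.01 -0.06 0.83 -1",
  "newtons": 60
}}

```text
time: 11.45
eef_pos: [0.4816, -0.2259, 0.0324]
tcp_rot: [0.199, 0.98, -0.0, 0.002]
contact_force: [-0.5, 2.8, 5.4]
opening: 0.331
finger_force: 59.9
```

Call:
{"name": "send_rows", "arguments": {
  "moves": "0 0 0 0 0 -0.1 -1;0 0 0 0 0 -0.3 -1;0 0 0 0 0 -0.6 -1;0 0 0 0 0 -0.83 -1;0 0 0 0 0 -0.83 -1;0 0 0 0 0 -0.83 -1;0 0 0 0 0 -0.83 -1"
}}

```text
time: 12.32
eef_pos: [0.4789, -0.2243, 0.1938]
tcp_rot: [0.199, 0.98, 0.001, -0.002]
contact_force: [-0.1, -0.5, -1.7]
opening: 0.33
finger_force: 59.3
```

Run:
```python
from h import *
np.set_printoptions(precision=4,suppress=True)
s=ctrl.get_state();e=s["eef_pos"];print(s["time"],e,units([.5405,-.0203,.2]))
```

```text
12.325 [ 0.4789 -0.2243  0.1938] [ 0.1146  1.0596 -0.0296]
```

Call:
{"name": "send_rows", "arguments": {
  "moves": "0 0 0 0.05 0.25 0 -1;0 0 0 0.08 0.5 0 -1;0 0 0 0.11 0.75 0 -1;0 0 0 0.11 1 0 -1;0 0 0 0.11 1 0 -1;0 0 0 0.11 1 0 -1"
}}

```text
time: 13.08
eef_pos: [0.5371, -0.0324, 0.1947]
tcp_rot: [0.199, 0.98, -0.0, -0.002]
contact_force: [-0.2, -0.7, -1.9]
opening: 0.331
finger_force: 59.8
```

Call:
{"name": "send_rows", "arguments": {
  "moves": "0 0 0 0 0.06 0 -1;0 0 0 0 0.06 0 -1;0 0 0 0 0.06 0 -1"
}}

```text
time: 13.45
eef_pos: [0.5426, -0.0219, 0.1963]
tcp_rot: [0.199, 0.98, -0.0, -0.0]
contact_force: [0.2, -0.5, -1.6]
opening: 0.325
finger_force: 59.9
```

Run:
```python
from h import *
np.set_printoptions(precision=4,suppress=True)
s=ctrl.get_state();e=s["eef_pos"];print(s["time"],e,s["opening"],units([.5405,-.0203,.2]))
t=cam("top");c=cam("scene")
a=np.linspace(0,2*np.pi,361)
for h in(.026,.027,.028,.030,.032):
    R=np.array([proj(c,[e[0]+.062*np.cos(x),e[1]+.062*np.sin(x),e[2]-h]) for x in a]);print(h,(R[:,0].min()-190+.4)*4,(R[:,0].max()-190+.4)*4,(R[:,1].max()-110+.4)*4, "left v",(R[R[:,0].argmin(),1]-109.6)*4)
save({"image":cv2.resize(c["image"][110:250,170:320],None,fx=4,fy=4,interpolation=cv2.INTER_CUBIC)},"crop6.png")
print("add 80 to the x")
```

```text
13.45 [ 0.5426 -0.0219  0.1963] 0.32513906200988724 [ 0.0125  0.0032 -0.0185]
0.026 94.7870090123856 305.5273910374307 328.7364737925442 left v 267.41731250369537
0.027 94.90334362987593 305.49488631737324 330.11751381098134 left v 268.7743685332623
0.028 95.01951387839628 305.46242732178973 331.49650262327873 left v 270.1295071808254
0.03 95.25136265998012 305.3976461186627 334.2483448818151 left v 272.8340485613994
0.032 95.48255813024238 305.3330466599881 336.99203693772824 left v 275.5309689939936
add 80 to the x
```

View pics/crop6.png

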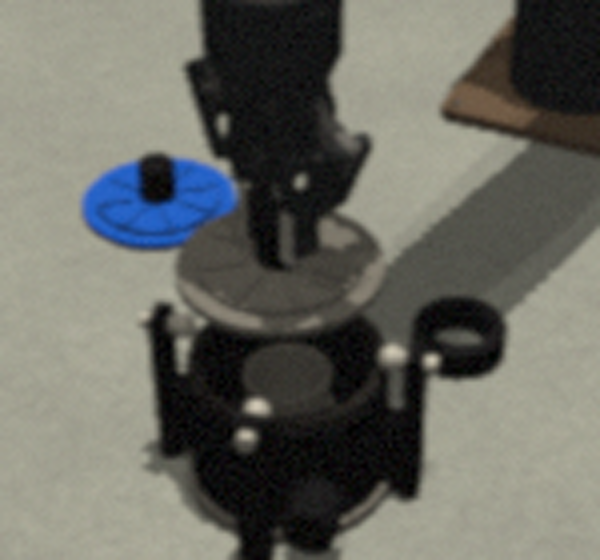

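The cover hangs level: left edge 176, right 384, bottom 333 against a predicted 175/385/331, so it is centred on the TCP. Lowering it onto the balls.

Call:
{"name": "send_rows", "arguments": {
  "moves": "0 0 0 0.01 0.005 0.05 -1;0 0 0 0.01 0.005 0.12 -1;0 0 0 0.01 0.005 0.18 -1;0 0 0 0.01 0.005 0.23 -1;0 0 0 0.01 0.005 0.25 -1;0 0 0 0.01 0.005 0.25 -1",
  "newtons": 80
}}

```text
time: 14.3
eef_pos: [0.5418, -0.0196, 0.1478]
tcp_rot: [0.199, 0.98, 0.0, 0.0]
contact_force: [-3.3, 1.5, 5.3]
opening: 0.318
finger_force: 80.3
```

Call:
{"name": "send_rows", "arguments": {
  "moves": "0 0 0 0 0 0.01 -1;0 0 0 0 0 0.02 -1;0 0 0 0 0 0.03 -1;0 0 0 0 0 0.03 -1"
}}

```text
time: 14.8
eef_pos: [0.5439, -0.02, 0.1454]
tcp_rot: [0.199, 0.98, 0.0, 0.003]
contact_force: [-6.0, 2.3, 15.1]
opening: 0.327
finger_force: 81.5
```

Call:
{"name": "send_rows", "arguments": {
  "moves": "0 0 0 0.015 0 0 -1;0 0 0 0.015 0 0 -1;0 0 0 0.015 0 0 -1"
}}

```text
time: 15.18
eef_pos: [0.5422, -0.0195, 0.1456]
tcp_rot: [0.199, 0.98, -0.0, 0.005]
contact_force: [-1.7, -0.6, 13.0]
opening: 0.323
finger_force: 81.3
```

Call:
{"name": "send_rows", "arguments": {
  "moves": "0 0 0 0.005 0 0.01 -1;0 0 0 0.005 0 0.02 -1;0 0 0 0.005 0 0.02 -1;0 0 0 0.005 0 0.03 -1;0 0 0 0.005 0 0.03 -1"
}}

```text
time: 15.8
eef_pos: [0.5397, -0.0188, 0.1359]
tcp_rot: [0.199, 0.98, -0.0, 0.003]
contact_force: [4.3, -0.6, 1.9]
opening: 0.322
finger_force: 80.0
```

Call:
{"name": "send_rows", "arguments": {
  "moves": "0 0 0 -0.007 0 0.01 -1;0 0 0 -0.007 0 0.02 -1;0 0 0 -0.007 0 0.03 -1;0 0 0 -0.007 0 0.04 -1;0 0 0 -0.007 0 0.04 -1"
}}

```text
time: 16.42
eef_pos: [0.5384, -0.0185, 0.1274]
tcp_rot: [0.199, 0.98, -0.0, -0.001]
contact_force: [-1.3, 0.3, 7.2]
opening: 0.323
finger_force: 81.0
```

Call:
{"name": "send_rows", "arguments": {
  "moves": "0 0 0 0 0 0.01 -1;0 0 0 0 0 0.015 -1;0 0 0 0 0 0.02 -1;0 0 0 0 0 0.02 -1;0 0 0 0 0 0.02 -1"
}}

```text
time: 17.05
eef_pos: [0.5385, -0.0186, 0.1247]
tcp_rot: [0.199, 0.98, -0.0, -0.001]
contact_force: [-5.2, 1.0, 12.6]
opening: 0.32
finger_force: 81.4
```

Call:
{"name": "send_rows", "arguments": {
  "moves": "0 0 0 0.01 0 0.003 -1;0 0 0 0.01 0 0.003 -1;0 0 0 0.01 0 0.003 -1;0 0 0 0.01 0 0.003 -1;0 0 0 0.01 0 0.003 -1;0 0 0 0.01 0 0.003 -1"
}}

```text
time: 17.8
eef_pos: [0.5384, -0.0185, 0.125]
tcp_rot: [0.199, 0.98, -0.0, 0.001]
contact_force: [-1.1, -1.1, 11.1]
opening: 0.322
finger_force: 81.4
```

Run:
```python
from h import *
np.set_printoptions(precision=4,suppress=True)
s=ctrl.get_state();print(s["time"],s["eef_pos"],s["contact_force"],s["wrist_torque"])
c=cam("scene");save({"image":cv2.resize(c["image"][120:255,180:300],None,fx=4,fy=4,interpolation=cv2.INTER_CUBIC)},"crop7.png")
a=np.linspace(0,2*np.pi,361)
for z in(.091,.093,.096,.116):
    R=np.array([proj(c,[.5402+.062*np.cos(x),-.0203+.062*np.sin(x),z]) for x in a]);print(z,(R[:,0].min()-179.6)*4,(R[:,0].max()-179.6)*4,(R[:,1].max()-119.6)*4)
```

```text
17.8 [ 0.5384 -0.0185  0.125 ] [-1.0912 -1.1242 11.0722] [-0.226   0.1422 -0.0734]
0.091 147.61497490850468 346.91700303666096 390.5141284573017
0.093 147.4118508659301 346.9804784816812 388.0465855580319
0.096 147.10614303245586 347.0760098996881 384.3322446809051
0.116 145.0362239977444 347.7228110202399 359.1633618731853
```

View pics/crop7.png

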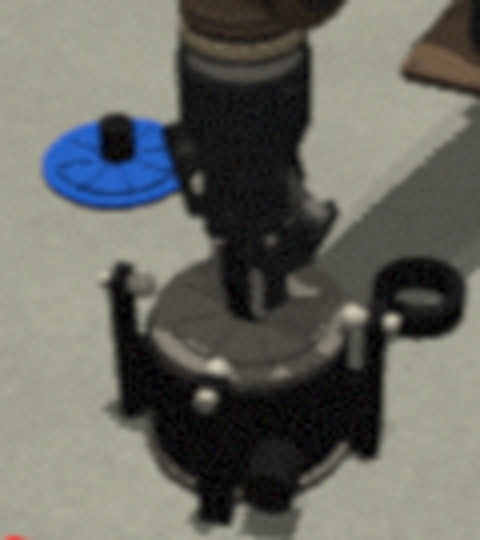

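The cover sits level under the visible balls, its lower edge at about y=388 as predicted for an underside of about 0.093. I'll add a little more push and hold.

Call:
{"name": "send_rows", "arguments": {
  "moves": "0 0 0 0.002 0 0.01 -1;0 0 0 0.002 0 0.015 -1;0 0 0 0.002 0 0.015 -1;0 0 0 0.002 0 0.015 -1;0 0 0 0.002 0 0.015 -1;0 0 0 0.002 0 0.015 -1;0 0 0 0.002 0 0.015 -1;0 0 0 0.002 0 0.015 -1"
}}

```text
time: 18.85
eef_pos: [0.5384, -0.0185, 0.1234]
tcp_rot: [0.199, 0.98, -0.001, 0.002]
contact_force: [-3.3, -0.5, 18.1]
opening: 0.324
finger_force: 82.6
```

Holding at about 18 N with the gasket near its stop, well above 10 N and far below the limits. Handing in.

```bash
python3 -c "
from plant import ctrl
print(ctrl.get_state()['contact_force']);print(ctrl.sign_off())"
```

```text
[-3.30007442 -0.52006202 18.05515427]
the job is handed in; nothing more can be done
None
```

The small grey cup is nested in the canister, the cover appears snapped under the catches (the ball I could see sits over its rim) and was still held down at about 18 N when I handed the job in at about 19 s; no verdict came back.

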